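Seat a polished ore section on the clamp stage and snap the clamp flap over it

TASK

Lay the specimen carrier with the red fin flat in the guide of the white clamp stage, nose towards the brass end stop, and slide it gently forward until it is felt to press against the stop. Let go, then tip the sprung clamp flap gently over its snap point with a fingertip near its orange free edge, so that it springs down by itself and clamps the carrier against the deck, still home against the stop. Leave the carrier with the blue fin and everything else on the bench alone.

Things in the scene. Friction and masses are not known exactly. Their poses are not given: they have to be found in the camera images.
- carrier_grip (a point): Grasp point on the upright red fin of the carrier to load, 35 mm above the plate's underside, 80 behind the nose. Carrier: aluminium plate 96 long (x) x 46 wide (y) x 10 thick, about 170 g, round black mount near the nose; fin 26 (x) x 12 (y), from 10 to 55 above the underside. x points to the nose, z up. It lies flat on the bench at the start.
- carrier_nose (a point): Middle of the red-finned carrier's front (nose) face, 5 mm above its underside, 80 ahead (+x) of the fin's grasp point. Same axes.
- spare_grip (a point): The same grasp point on the fin of another carrier, of the same shape but with a BLUE fin. Not to be moved. The two carriers may change places.
- stage_deck (a point): Centre of the deck (30 mm above the bench) of the fixed white clamp stage, 200 (x) x 150 (y). x runs along the guide to the end stop, y towards the flap's hinge, z up. Guide: two rails along x, from 35 behind to 70 ahead of this point, 10 high, inner faces 25 either side of the middle, top edges chamfered. The carrier is lowered in from above, 2 to spare on each side, fin to the rear.
- guide_start (a point): A place for the carrier's nose when lowering it in, 5 mm above the deck, 32 ahead of the deck's centre, axes as the stage's. The brass end stop, 9 high between the rails, is set 10 to 26 mm ahead of here (+x), NOT measured: find it by feel, sliding slowly. Its stiff rubber face gives 1 mm per 12 N: a push of 4 to 10 N is a firm seat, above 25 N damages it.
- flap_hinge (a point): Middle of the flap's hinge axis, which runs along the stage's x: 25 mm ahead (x) and 44 to the side (y) of the deck's centre, 46 above the bench. Axes as the stage's.
- flap_edge (a point): Middle of the clamp flap's free edge, at its orange tab, 62 mm from the hinge axis; moves with the flap. The flap is a dark frame 50 wide (stage's x), 5 thick, with a clear window. Open, it leans 20 degrees from upright to the stage's +y. Push its back (+y) face towards -y: about 5 N at 40 mm from the hinge, more when nearer; above 15 N bends it.
- flap (a joint): Angle of the flap in rad: 0 open (resting on its stop), growing as it closes. Snap point near 0.95, where the push needed falls to nothing; beyond, it springs on by itself within about half a second to 1.92 (flat), or to about 1.89 on a carrier in the guide, which it then presses with a few N. Do not push it on beyond 1.5.
There are look-alikes about, which are no part of the job. What is shaped like the part that bears carrier_grip but green or purple is not meant.

How it is judged (in metres and radians):
On the way, in this order (a step that is already met when the one before it is completed fails the run):
1. the carrier lies in the guide and is pressed against the end stop, the flap still open (contact force between carrier and stop above 2 N and z of carrier_nose in the frame of stage_deck below 0.008 m and angle between the x axis of carrier_nose and the x axis of stage_deck, either way round below 0.08 rad and value of joint flap below 0.3 rad), for 0.1 s.
2. the flap has sprung over onto the carrier (value of joint flap above 1.78 rad and contact force between flap and carrier above 1 N), for 0.2 s.
At the end, for the whole second after the job is handed in: The red-finned carrier lies flat on the deck between the rails (nose height within 2 mm, within 0.08 rad of the guide), its nose within 2 mm of the end stop; the flap is down (joint above 1.78 rad) and presses on the carrier with more than 1 N; all at rest (all of step 2 and x of carrier_nose in the frame of stop_face between -0.002 and 0.003 m and z of carrier_nose in the frame of stage_deck between 0.003 and 0.007 m and angle between the x axis of carrier_nose and the x axis of stage_deck, either way round below 0.08 rad and angle between carrier_nose's own z axis and vertical below 0.05 rad and linear speed of carrier below 0.01 m/s); the robot touches nothing.
It fails at once if the carrier pressed on the end stop with more than 25 N (contact force between carrier and stop above 25 N).
It fails at once if the fingers push the flap with more than 15 N (contact force between the fingers and flap above 15 N).
It fails at once if the flap pressed down by the fingers beyond 1.5 rad instead of springing by itself (contact force between the fingers and flap above 1 N and value of joint flap above 1.5 rad).
It fails at once if the blue-finned carrier moved (distance of spare_grip from where it was at the start of the episode above 0.01 m).
It fails at once if something else on the bench moved (distance of any of jar, ore, tweezers, mug, driver, puck0, puck1, puck2 from where it was at the start of the episode above 0.02 m).
It also fails if it takes over 69 s, if anything falls off the work surface, if the arm or the gripper's body presses on something with over 40 N, if the wrist force passes 120 N, or if a joint passes its speed limit or range.

ROBOT

A 6-joint arm with a two-finger parallel gripper is mounted at the origin on the work surface. World frame = base frame: x ahead of the robot, y to its left, z up, the work surface at z = 0. Lengths are in m, angles in degrees, forces in N, time in s.
With the tool pointing down it reaches from about 0.375 to 0.9 m from the base axis. Payload 3.1 kg.
Tool frame: the origin (TCP) lies at the very end of the fingers, on their centre line; the grasp point (between the pads) lies bot.grip_point_offset behind it (bot.grip_point_offset is the distance from the TCP to the grasp point, in m); z points along the fingers, y is the line along which they close (so a half turn about z gives the same grasp; the last joint's range is limited). The gripper opens to 87 mm and grips with 3 to 60 N. Pads are 19 mm wide; open, the fingers measure 117 mm over their backs; the gripper's body (75 mm by 190 mm) begins 51 mm behind the grasp point.
Start: joints at [-87.347, 30.224, 82.088, -0, 67.689, -10.227], TCP at [0.139, -0.609, 0.223] pointing down, gripper open.
Joint ranges: [-176.69, 176.69], [-43.24, 126.21], [12.49, 139.97], [-82, 262], [0, 151.66], [-163.58, 163.58]. Speed limits (degrees/s): [159.86, 159.86, 180, 180, 180, 180].

INTERFACE

Orientations are given as a 3x3 rotation matrix whose columns are the frame's x, y, z axes.
In Python, from rig import bot, viewer, ticket gives the robot as it stands.
- The arm moves only by the tool servo_tool, never from a script. Its argument "targets" is a list of rows, each an object with "offset": the shift along the tool's x, y, z in m, a list of three; "dr": the turn, a rotation vector about the tool's x, y, z in degrees, a list of three. In form: [{"offset": [x, y, z], "dr": [ax, ay, az]}, ...]. A call has 1 to 20 rows; each row is the pose to reach, as a shift and turn from the pose commanded when the call began, along the tool's axes at that moment; what a row does not reach only later rows make up. A row lasts 1/12 s, in which the tool goes at most 41.7 mm and 7.16 degrees, less where a joint would pass 70% of its speed; a pose out of reach is approached as far as the arm can. A call with a gripper value outside its range is refused whole. "gripper" is the gripper command: -1 is fully open, 1 is shut, values between are in proportion, set as the call begins (left out, the last holds). The fingers move at their own pace and stop on an object; the grip force is fixed at half the most. Time passes only in rows, so rows that repeat a pose let the fingers close. It gives the time, the measured TCP pose, the force, the opening and the grip force at its end, in the units of the state.
- bot.read_state(): the state, without advancing time (a new reading comes with each control period).
- viewer.capture(name): name is "scene" or "side" or "wrist"; returns a dict with "color" (480x640x3 uint8, red, green, blue), "camera_matrix" (3x3 intrinsics, pixels), "R" (3x3) and "t" (3): a world point X has camera coordinates R X + t. Camera axes: x right, y down, z forward; pixel columns grow to the right and rows downward; lengths in m; the calibration is good to about 2 mm. A picture is of the moment at which its call begins. There is no depth.
- ticket.hand_in(): hands the job in; it is judged then, once.
The state is a dict: "time_s": time; "joint_positions": joint angles; "qvel": joint speeds; "tau": joint torques, N m; "position": TCP position; "tcp_rot": TCP orientation; "force": force on the tool from outside, world axes, zero at the start; "moment": the same for the moment, N m; "opening": opening from 0.0 (shut) to 1.0 (fully open); "grasp_force": force on a finger pad.
Only numpy, scipy, OpenCV 4.12 (cv2) and the standard library are available. Lean on these libraries where they do the work, as an engineer would, in place of code of your own. Each camera call takes 0.05 s, during which the arm holds its last target. There are 200 camera calls.

## Working session

There is one attempt and no reset: what is moved stays moved. The work goes in short steps, Python scripts to look and compute and a tool call to move; the robot and the scene stay as the last step left them, time stands still between calls to the robot, and variables do not carry over. Pictures are saved under pics/ and viewed, at most 10 in all, crops included, and the job is handed in when it is done.

Besides the shell and the picture viewer there is one more tool, called after "Request:" as a command line: name --argument value ..., lists and objects as JSON in quotes. servo_tool: Moves the arm, as the interface text tells. Its arguments: {"type":"object","properties":{"targets":{"type":"array"},"gripper":{"type":"number"}},"required":["targets"]}

```bash
ls; mkdir -p pics
python3 - <<'E'
from rig import bot, viewer
import cv2, numpy as np, pickle
s=bot.read_state(); print(s, bot.grip_point_offset)
for n in ["scene","side"]:
    c=viewer.capture(n); pickle.dump(c,open(f"{n}0.pkl","wb"))
    cv2.imwrite(f"pics/{n}0.png",c["color"][:,:,::-1]); print(n,c["camera_matrix"].tolist(),(-c["R"].T@c["t"]).round(3), c["R"].round(3).tolist())
E
```

```text
pics
{'time_s': 0.0, 'joint_positions': array([-8.73484418e+01,  3.02786373e+01,  8.21564181e+01, -2.17281063e-04,
        6.76888957e+01, -1.02266020e+01]), 'qvel': array([-0.03249445, -0.05324116, -0.04859819, -0.07676264, -0.0321982 ,
        0.11828475]), 'tau': array([ 8.37607786e-05, -4.40039492e+01, -1.76592690e+01,  6.31551608e-02,
        5.82008378e-02, -1.70924523e-04]), 'position': array([ 0.13929973, -0.60852799,  0.22157498]), 'tcp_rot': array([[ 9.74845919e-01,  2.22879842e-01, -1.03585460e-04],
       [ 2.22879541e-01, -9.74843598e-01,  2.16087495e-03],
       [ 3.80635842e-04, -2.12960720e-03, -9.99997660e-01]]), 'force': array([ 0.11562829, -0.25733894, -0.03429964]), 'moment': array([ 0.018979  ,  0.01447788, -0.0179804 ]), 'grasp_force': 0.0, 'opening': 0.995495531792481} 0.0187
scene [[586.6950440459358, 0.0, 334.39461594009276], [0.0, 586.6950440459358, 242.22510893196187], [0.0, 0.0, 1.0]] [ 1.152 -0.073  0.61 ] [[0.046, 0.999, 0.012], [0.628, -0.019, -0.778], [-0.777, 0.043, -0.628]]
side [[530.0649331799193, 0.0, 328.73073131543043], [0.0, 530.0649331799193, 243.6565327559579], [0.0, 0.0, 1.0]] [0.084 0.529 0.565] [[-0.804, -0.594, 0.015], [-0.358, 0.463, -0.811], [0.475, -0.657, -0.585]]
```

View pics/scene0.png

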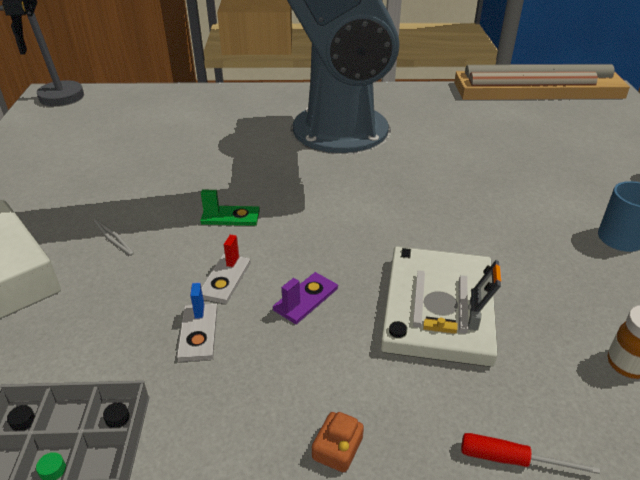

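View pics/side0.png

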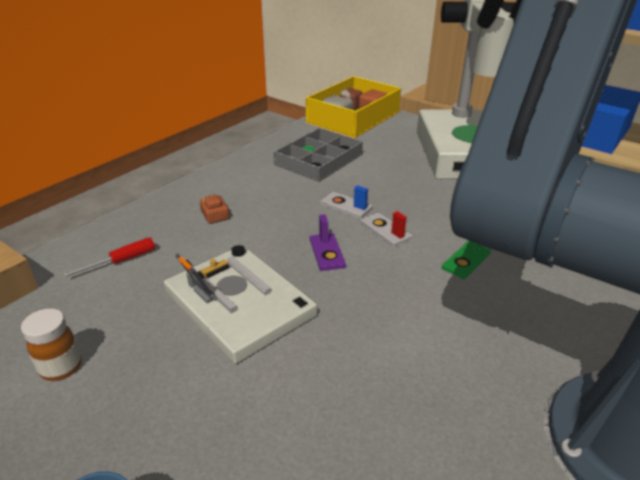

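Scene view: the red fin is at about (231,250) with its nose towards (215,295). Blue is at (197,300). The stage is around (440,305), with brass at (440,325) and the orange tab at (497,272). The side view shows the red fin at (400,224) and the orange tab at (185,262). Next I'll measure these.

```bash
cat > h.py <<'E'
import numpy as np, cv2, pickle
def ray(c,uv):
    K=c["camera_matrix"]; d=c["R"].T@np.linalg.inv(K)@np.array([uv[0],uv[1],1.]); return -c["R"].T@c["t"], d/np.linalg.norm(d)
def onplane(c,uv,z):
    o,d=ray(c,uv); return o+d*(z-o[2])/d[2]
def tri(c1,u1,c2,u2):
    o1,d1=ray(c1,u1);o2,d2=ray(c2,u2)
    s=np.linalg.lstsq(np.c_[d1,-d2],o2-o1,rcond=None)[0]; a,b=o1+s[0]*d1,o2+s[1]*d2
    return (a+b)/2, np.linalg.norm(a-b)
def proj(c,X):
    p=c["K"]if 0 else c["camera_matrix"]@(c["R"]@np.asarray(X)+c["t"]); return p[:2]/p[2]
def hsv(c): return cv2.cvtColor(c["color"],cv2.COLOR_RGB2HSV)
def blobs(m,roi=None,minA=15):
    m=m.astype(np.uint8)*255
    if roi: 
        k=np.zeros_like(m);x0,y0,x1,y1=roi;k[y0:y1,x0:x1]=1;m=m*k
    n,l,st,ce=cv2.connectedComponentsWithStats(m)
    return sorted([(int(st[i,4]),ce[i].round(1).tolist(),st[i,:4].tolist(),l==i) for i in range(1,n) if st[i,4]>=minA],key=lambda t:-t[0])
E
python3 - <<'E'
from h import *
S=pickle.load(open("scene0.pkl","rb"));D=pickle.load(open("side0.pkl","rb"))
def m(c,h0,h1,s=150,v=60):
    H=hsv(c); return (H[...,0]>=h0)&(H[...,0]<=h1)&(H[...,1]>s)&(H[...,2]>v)
red=lambda c:(m(c,0,4,200)|m(c,176,180,200))
for n,f,rs,rd in [("red",red,(200,220,260,290),(385,200,415,250)),("blue",lambda c:m(c,105,125),(180,270,215,330),(345,175,375,215)),("orange",lambda c:m(c,5,20,200,120),(480,250,510,300),(170,245,215,290)),("brass",lambda c:m(c,18,30,120,90),(415,310,465,340),(195,250,240,285))]:
    a=blobs(f(S),rs)[0];b=blobs(f(D),rd)[0]; print(n,a[:3],b[:3],tri(S,a[1],D,b[1]))
# white plate and deck
H=hsv(S)
for nm,mk,roi,z in [("plate",(H[...,1]<40)&(H[...,2]>165),(190,245,255,305),.010),("deck",(H[...,2]>190)&(H[...,1]<60),(375,240,505,375),.03)]:
    bl=blobs(mk,roi,5)[0]; print(nm,bl[:3])
    cn=max(cv2.findContours(bl[3].astype(np.uint8),0,2)[0],key=cv2.contourArea)
    hull=cv2.convexHull(cn); ap=cv2.approxPolyDP(hull,4,True)[:,0]
    for p in ap: print(p,onplane(S,p,z).round(4))
    w=np.array([onplane(S,p,z)[:2] for p in hull[:,0]],np.float32); print(cv2.minAreaRect(w))
a=S["color"][225:380,370:520][:,:,::-1];b=S["color"][225:310,190:265][:,:,::-1]
cv2.imwrite("pics/crop.png",np.hstack([cv2.resize(a,(450,465)),cv2.resize(b,(345,465))]))
E
```

```text
red (324, [230.9, 250.1], [224, 235, 14, 31]) (217, [398.5, 224.0], [393, 213, 12, 24]) (array([ 0.45164414, -0.19317708,  0.03312251]), np.float64(0.0015974379368018767))
blue (343, [196.8, 299.8], [191, 283, 13, 35]) (236, [360.3, 196.9], [355, 186, 12, 23]) (array([ 0.55933911, -0.2302795 ,  0.03334896]), np.float64(0.0010457722680796457))
orange (60, [497.6, 272.2], [495, 265, 6, 16]) (50, [185.1, 263.2], [180, 258, 11, 11]) (array([0.59191554, 0.17166044, 0.10227395]), np.float64(0.0008942741022404023))
brass (389, [440.1, 325.2], [423, 318, 35, 15]) (170, [213.0, 266.5], [201, 259, 26, 18]) (array([0.62202372, 0.09920269, 0.03668177]), np.float64(4.2884979130296425e-05))
plate (701, [225.3, 279.0], [202, 257, 47, 42])
[248 258] [ 0.4449 -0.1688  0.01  ]
[226 298] [ 0.5336 -0.1945  0.01  ]
[203 293] [ 0.522  -0.2291  0.01  ]
[213 271] [ 0.4739 -0.2201  0.01  ]
((0.4836161732673645, -0.2014569640159607), (0.044523123651742935, 0.0936877578496933), 72.29167175292969)
deck (1600, [452.5, 268.1], [403, 249, 88, 50])
[403 263] [0.4873 0.0687 0.03  ]
[412 249] [0.4547 0.0873 0.03  ]
[490 260] [0.4845 0.2025 0.03  ]
[469 298] [0.5654 0.1518 0.03  ]
[427 292] [0.5513 0.0944 0.03  ]
((0.510860025882721, 0.12980684638023376), (0.1297309547662735, 0.09687115997076035), 76.89682006835938)
```

View pics/crop.png

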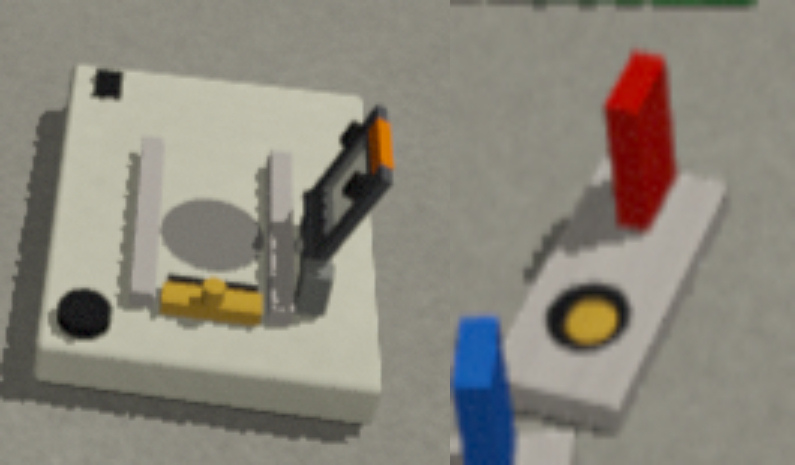

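The crops show the stage's deck corners clearly, at full-image pixels of about TL (396,247), TR (490,258), BR (497,356) and BL (382,342). The red carrier's nose points to the lower left. I'll fit the deck and the yaw next.

Run:
```python
from h import *
S=pickle.load(open("scene0.pkl","rb"));D=pickle.load(open("side0.pkl","rb"))
q=[(395.7,247),(490,257.7),(496.7,355.7),(382.3,342.3)]
P=np.array([onplane(S,p,.03) for p in q]); print(P.round(4)); 
for i in range(4): print(np.linalg.norm(P[i]-P[(i+1)%4]).round(4))
C=P.mean(0); ex=P[2]+P[3]-P[0]-P[1]; ey=P[1]+P[2]-P[0]-P[3]
print("centre",C,"yaw",np.degrees(np.arctan2(ex[1],ex[0])),np.degrees(np.arctan2(-ey[0],ey[1])))
# side view deck
H=hsv(D); mk=(H[...,2]>150)&(H[...,1]<70)
bl=blobs(mk,(160,240,325,365))[0]; print(bl[:3])
cn=max(cv2.findContours(bl[3].astype(np.uint8),0,2)[0],key=cv2.contourArea); hl=cv2.convexHull(cn)
print(cv2.approxPolyDP(hl,5,True)[:,0].tolist())
print("pred side corners",[proj(D,p).round(1).tolist() for p in P])
y=np.radians(-7)
```

```text
[[0.449  0.0625 0.03  ]
 [0.4792 0.2039 0.03  ]
 [0.6707 0.1637 0.03  ]
 [0.6432 0.0202 0.03  ]]
0.1446
0.1957
0.1462
0.1988
centre [0.5605333  0.11257551 0.03      ] yaw -12.064606452382996 -11.425059416863418
(6649, [243.0, 303.9], [164, 250, 152, 112])
[[249, 250], [315, 306], [234, 361], [164, 280], [224, 252]]
pred side corners [[312.6, 301.7], [230.5, 348.7], [161.4, 278.3], [238.7, 242.3]]
```

Request:
servo_tool --targets '[{"offset": [0,0,0],"dr": [0,0,0]}]'

```text
time_s: 0.18
position: [0.1393, -0.6088, 0.2219]
tcp_rot: [[0.975, 0.223, -0.0], [0.223, -0.975, 0.001], [0.0, -0.001, -1.0]]
force: [-0.6, -0.4, -0.0]
opening: 0.998
grasp_force: 0.0
```

Request:
servo_tool --targets '[{"offset": [0.042,-0.062,0],"dr": [0,0,5]},{"offset": [0.083,-0.125,0],"dr": [0,0,10]},{"offset": [0.125,-0.187,0],"dr": [0,0,15]},{"offset": [0.125,-0.187,0],"dr": [0,0,20]},{"offset": [0.125,-0.187,0],"dr": [0,0,25]},{"offset": [0.125,-0.187,0],"dr": [0,0,30]},{"offset": [0.165,-0.21,0],"dr": [0,0,30]},{"offset": [0.2,-0.23,0],"dr": [0,0,30]},{"offset": [0.24,-0.25,0],"dr": [0,0,30]},{"offset": [0.28,-0.275,0],"dr": [0,0,30]},{"offset": [0.32,-0.295,0],"dr": [0,0,30]},{"offset": [0.36,-0.316,0.01],"dr": [0,0,30]},{"offset": [0.398,-0.336,0.02],"dr": [0,0,30]},{"offset": [0.398,-0.336,0.02],"dr": [0,0,30]},{"offset": [0.398,-0.336,0.02],"dr": [0,0,30]},{"offset": [0.398,-0.336,0.02],"dr": [0,0,30]},{"offset": [0.398,-0.336,0.02],"dr": [0,0,30]}]'

```text
time_s: 1.6
position: [0.452, -0.1932, 0.2025]
tcp_rot: [[0.956, -0.294, -0.001], [-0.294, -0.956, -0.0], [-0.001, 0.0, -1.0]]
force: [-0.6, 0.3, 0.3]
opening: 1.002
grasp_force: 0.0
```

Run:
```python
from h import *
from rig import bot, viewer
s=bot.read_state(); print(s["position"],s["joint_positions"].round(1))
W=viewer.capture("wrist"); pickle.dump(W,open("w1.pkl","wb")); cv2.imwrite("pics/w1.png",W["color"][:,:,::-1])
print((-W["R"].T@W["t"]).round(3),W["R"].round(3).tolist(),W["camera_matrix"][0,0])
print("exp fin top",proj(W,[.4516,-.1932,.055]))
```

```text
[ 0.45195098 -0.19317783  0.20248608] [-36.2  21.7 102.1  -0.   56.2  70.9]
[ 0.527 -0.217  0.364] [[-0.295, -0.955, 0.0], [-0.915, 0.283, 0.289], [-0.276, 0.085, -0.957]] 358.52422025923056
exp fin top [320.80109364 224.79597592]
```

View pics/w1.png

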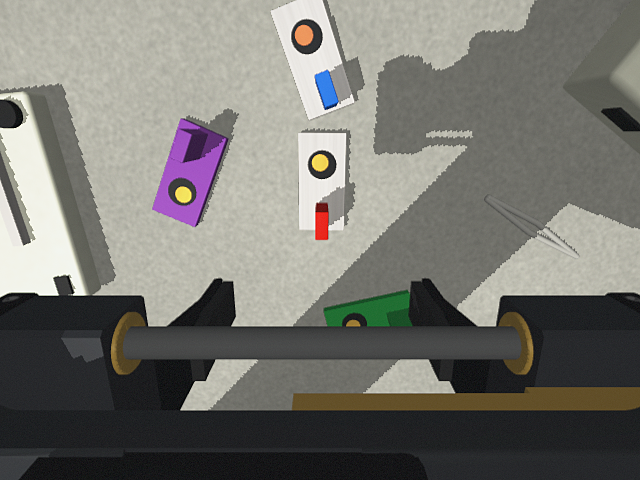

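The wrist view shows the red carrier squared up with the tool: fin at (322,221), mount at (321,163) and nose edge at row 131. I'll refine from this view.

Run:
```python
from h import *
W=pickle.load(open("w1.pkl","rb"));H=hsv(W)
mk=(H[...,2]>110)&(H[...,1]<25)|((H[...,0]<4)&(H[...,1]>150)&(H[...,2]>60))
# plate edges by sampling
g=cv2.cvtColor(W["color"],cv2.COLOR_RGB2GRAY).astype(int)
def edge(line): d=np.abs(np.diff(line)); return d
L,R=[],[]
for v in range(140,226,6):
    r=g[v]; d=np.diff(r[285:315]); L.append((285.5+np.argmax(d),v)); d=np.diff(r[338:360]); R.append((338.5+np.argmin(d),v))
print(L,R)
for pts in (L,R):
    w=np.array([onplane(W,p,.01)[:2] for p in pts],np.float32); vx,vy,x,y=cv2.fitLine(w,cv2.DIST_HUBER,0,.001,.001).ravel()
    print("yaw",np.degrees(np.arctan2(vy,vx)),x,y, [ (y-vy/vx*x)])
c=g[:,310]; print("nose row",120+np.argmax(np.diff(c[120:140])),c[125:136])
for u,v in [(310,131),(323,131),(335,131)]: print(onplane(W,(u,v),.01).round(4))
m=((H[...,0]<4)|(H[...,0]>176))&(H[...,1]>180)&(H[...,2]>50)
b=blobs(m,(300,190,345,250))[0];print(b[:3])
m2=m&(H[...,2]>170); b=blobs(m2,(300,190,345,250))[0];print("bright",b[:3])
x,y,w,h=b[2]
for p in [(x,y),(x+w,y),(x,y+h),(x+w,y+h)]: print(p,onplane(W,p,.055).round(4))
print("mount",onplane(W,(321,163),.012))
```

```text
[(np.float64(297.5), 140), (np.float64(297.5), 146), (np.float64(298.5), 152), (np.float64(312.5), 158), (np.float64(311.5), 164), (np.float64(298.5), 170), (np.float64(298.5), 176), (np.float64(298.5), 182), (np.float64(298.5), 188), (np.float64(298.5), 194), (np.float64(298.5), 200), (np.float64(298.5), 206), (np.float64(298.5), 212), (np.float64(298.5), 218), (np.float64(298.5), 224)] [(np.float64(345.5), 140), (np.float64(345.5), 146), (np.float64(345.5), 152), (np.float64(344.5), 158), (np.float64(344.5), 164), (np.float64(344.5), 170), (np.float64(344.5), 176), (np.float64(344.5), 182), (np.float64(341.5), 188), (np.float64(344.5), 194), (np.float64(343.5), 200), (np.float64(343.5), 206), (np.float64(343.5), 212), (np.float64(343.5), 218), (np.float64(343.5), 224)]
yaw -17.762905 0.47964996 -0.1785812 [np.float32(-0.024924919)]
yaw -17.715117 0.48023587 -0.22621301 [np.float32(-0.07281056)]
nose row 132 [190 186 181 184 140 107 100 135 237 240 234]
[ 0.5308 -0.207   0.01  ]
[ 0.5272 -0.2187  0.01  ]
[ 0.5239 -0.2295  0.01  ]
(428, [321.5, 221.6], [316, 203, 12, 37])
bright (335, [321.5, 225.5], [316, 212, 12, 28])
(316, 212) [ 0.4639 -0.1926  0.055 ]
(328, 212) [ 0.4608 -0.2027  0.055 ]
(316, 240) [ 0.4394 -0.1849  0.055 ]
(328, 240) [ 0.4362 -0.1952  0.055 ]
mount [ 0.49961042 -0.20817204  0.012     ]
```

Fin centre is (0.450,-0.194) and yaw is -17.7°, and the nose checks out at 80 mm ahead. Going down to grasp.

Request:
servo_tool --targets '[{"offset": [-0.0016,0.001,0.04],"dr": [0,0,0.6]},{"offset": [-0.0016,0.001,0.08],"dr": [0,0,0.6]},{"offset": [-0.0016,0.001,0.12],"dr": [0,0,0.6]},{"offset": [-0.0016,0.001,0.15],"dr": [0,0,0.6]},{"offset": [-0.0016,0.001,0.17],"dr": [0,0,0.6]},{"offset": [-0.0016,0.001,0.183],"dr": [0,0,0.6]},{"offset": [-0.0016,0.001,0.183],"dr": [0,0,0.6]},{"offset": [-0.0016,0.001,0.183],"dr": [0,0,0.6]},{"offset": [-0.0016,0.001,0.183],"dr": [0,0,0.6]}]'

```text
time_s: 2.4
position: [0.4508, -0.1947, 0.0205]
tcp_rot: [[0.952, -0.306, 0.001], [-0.306, -0.952, -0.001], [0.002, 0.001, -1.0]]
force: [-0.3, -0.2, 0.3]
opening: 0.997
grasp_force: 0.0
```

Request:
servo_tool --targets '[{"offset": [0,0,0],"dr": [0,0,0]},{"offset": [0,0,0],"dr": [0,0,0]},{"offset": [0,0,0],"dr": [0,0,0]},{"offset": [0,0,0],"dr": [0,0,0]},{"offset": [0,0,0],"dr": [0,0,0]},{"offset": [0,0,0],"dr": [0,0,0]},{"offset": [0,0,0],"dr": [0,0,0]},{"offset": [0,0,0],"dr": [0,0,0]},{"offset": [0,0,0],"dr": [0,0,0]},{"offset": [0,0,0],"dr": [0,0,0]},{"offset": [0,0,0],"dr": [0,0,0]},{"offset": [0,0,0],"dr": [0,0,0]}]' --gripper 1

```text
time_s: 3.4
position: [0.4506, -0.1934, 0.0195]
tcp_rot: [[0.953, -0.304, -0.0], [-0.304, -0.953, 0.0], [-0.0, -0.0, -1.0]]
force: [-0.3, -0.1, -0.3]
opening: 0.173
grasp_force: 0.0
```

Request:
servo_tool --targets '[{"offset": [0,0,0],"dr": [0,0,0]},{"offset": [0,0,0],"dr": [0,0,0]},{"offset": [0,0,0],"dr": [0,0,0]},{"offset": [0,0,0],"dr": [0,0,0]},{"offset": [0,0,0],"dr": [0,0,0]},{"offset": [0,0,0],"dr": [0,0,0]},{"offset": [0,0,-0.02],"dr": [0,0,0]},{"offset": [0,0,-0.04],"dr": [0,0,0]},{"offset": [0,0,-0.06],"dr": [0,0,0]},{"offset": [0,0,-0.08],"dr": [0,0,0]}]'

```text
time_s: 4.23
position: [0.4502, -0.1932, 0.1001]
tcp_rot: [[0.953, -0.304, -0.001], [-0.304, -0.953, 0.001], [-0.001, -0.0, -1.0]]
force: [0.6, 0.5, -1.3]
opening: 0.137
grasp_force: 30.0
```

Run:
```python
from rig import bot
s=bot.read_state(); print(s["force"],s["moment"],s["grasp_force"],s["opening"],s["position"])
```

```text
[ 0.55637989  0.54024267 -1.33139098] [0.0462036  0.02945087 0.0129069 ] 29.970669164322317 0.1369752200301001 [ 0.4501573  -0.19322498  0.10012761]
```

Held (12 mm, 30 N, about 1.5 N of weight). Next I'll move behind the stage, high up, to look at it with the wrist camera.

Request:
servo_tool --targets '[{"offset": [-0.005,-0.01,-0.03],"dr": [0,0,0]},{"offset": [-0.016,-0.04,-0.06],"dr": [0,0,-2]},{"offset": [-0.03,-0.07,-0.08],"dr": [0,0,-4]},{"offset": [-0.043,-0.1,-0.1],"dr": [0,0,-6]},{"offset": [-0.056,-0.13,-0.1],"dr": [0,0,-6]},{"offset": [-0.07,-0.16,-0.1],"dr": [0,0,-6]},{"offset": [-0.083,-0.19,-0.1],"dr": [0,0,-6]},{"offset": [-0.096,-0.22,-0.1],"dr": [0,0,-6]},{"offset": [-0.11,-0.25,-0.1],"dr": [0,0,-6]},{"offset": [-0.12,-0.28,-0.1],"dr": [0,0,-6]},{"offset": [-0.131,-0.31,-0.1],"dr": [0,0,-6]},{"offset": [-0.131,-0.31,-0.1],"dr": [0,0,-6]},{"offset": [-0.131,-0.31,-0.1],"dr": [0,0,-6]},{"offset": [-0.131,-0.31,-0.1],"dr": [0,0,-6]},{"offset": [-0.131,-0.31,-0.1],"dr": [0,0,-6]},{"offset": [-0.131,-0.31,-0.1],"dr": [0,0,-6]}]'

```text
time_s: 5.57
position: [0.4203, 0.1406, 0.1995]
tcp_rot: [[0.979, -0.205, -0.0], [-0.205, -0.979, -0.0], [-0.0, 0.0, -1.0]]
force: [-0.6, -0.9, 0.3]
opening: 0.135
grasp_force: 30.0
```

Run:
```python
from h import *
from rig import bot, viewer
s=bot.read_state(); print(s["position"],s["joint_positions"].round(1),s["tcp_rot"].round(4).tolist())
W=viewer.capture("wrist"); pickle.dump(W,open("w2.pkl","wb")); cv2.imwrite("pics/w2.png",W["color"][:,:,::-1])
```

```text
[0.42027845 0.14056442 0.19946126] [  4.   18.4 108.7  -0.   52.9 105.8] [[0.9787, -0.2051, -0.0003], [-0.2051, -0.9787, -0.0002], [-0.0003, 0.0003, -1.0]]
```

View pics/w2.png

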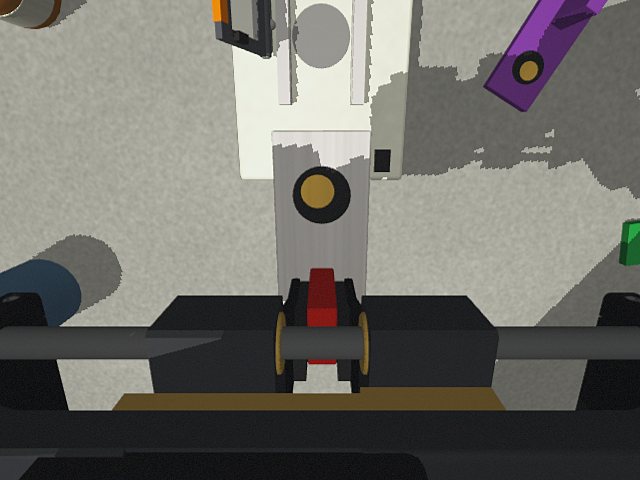

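The wrist view shows the held carrier from nose row 131 (cols 272–370) to the fin at (322,300), with the guide rails ahead at cols 279–291 and 352–366, ending at row 104. The deck's rear edge is at row 179. I'll extract the guide line and the carrier pose in hand.

Run:
```python
from h import *
W=pickle.load(open("w2.pkl","rb"));g=cv2.GaussianBlur(cv2.cvtColor(W["color"],cv2.COLOR_RGB2GRAY),(3,3),0).astype(int)
for v in (30,60,90): print(v,"L",g[v,272:300].tolist(),"R",g[v,345:374].tolist())
print("deckL",g[60,228:242].tolist(),"deckR",g[60,402:418].tolist())
def fit(rows,c0,c1,sgn,z,name):
    pts=[]
    for v in rows:
        d=np.diff(g[v,c0:c1])*sgn; pts.append((c0+.5+np.argmax(d),v))
    w=np.array([onplane(W,p,z)[:2] for p in pts],np.float32); vx,vy,x,y=cv2.fitLine(w,cv2.DIST_HUBER,0,.001,.001).ravel()
    if vx<0: vx,vy=-vx,-vy
    print(name,pts[0],pts[-1],"yaw",np.degrees(np.arctan2(vy,vx)).round(2),(round(float(x),4),round(float(y),4))); return np.array([x,y]),np.array([vx,vy])
fit(range(185,265,5),268,284,1,.19,"carL"); fit(range(185,265,5),358,376,-1,.19,"carR")
fit(range(150,176,3),232,246,1,.03,"deckL");fit(range(60,130,5),228,246,1,.03,"deckL2"); fit(range(5,60,5),403,418,-1,.03,"deckR")
for u in (285,310,320,335,355): 
    c=g[120:140,u]; print(u,"nose",120+np.argmax(np.abs(np.diff(c)))+.5, onplane(W,(u,120.5+np.argmax(np.abs(np.diff(c)))),.19).round(4))
for u in (245,255,265): 
    c=g[170:190,u]; print("rear",170.5+np.argmin(np.diff(c)),onplane(W,(u,170.5+np.argmin(np.diff(c))),.03).round(4))
```

```text
30 L [104, 135, 149, 149, 139, 134, 134, 134, 134, 134, 134, 135, 135, 135, 135, 132, 120, 106, 112, 131, 122, 100, 92, 93, 91, 102, 130, 149] R [150, 149, 147, 152, 183, 214, 208, 192, 194, 208, 217, 216, 216, 216, 216, 216, 216, 216, 216, 219, 210, 178, 150, 143, 144, 141, 160, 210, 235]
60 L [236, 236, 236, 236, 232, 223, 218, 218, 218, 218, 218, 218, 218, 219, 220, 224, 207, 152, 114, 124, 144, 150, 147, 153, 187, 226, 239, 238] R [233, 233, 233, 233, 235, 225, 195, 183, 205, 219, 218, 218, 218, 218, 218, 217, 217, 218, 221, 211, 179, 151, 145, 145, 141, 161, 211, 235, 232]
90 L [237, 237, 237, 237, 237, 233, 225, 221, 221, 221, 221, 221, 221, 221, 221, 223, 220, 188, 129, 105, 131, 150, 149, 146, 163, 209, 237, 238] R [235, 235, 235, 237, 226, 204, 202, 214, 219, 220, 219, 219, 220, 220, 220, 219, 220, 222, 213, 181, 153, 146, 144, 145, 171, 216, 235, 234, 233]
deckL [169, 172, 174, 169, 176, 212, 234, 234, 235, 235, 235, 235, 235, 235] deckR [232, 233, 234, 233, 227, 211, 172, 120, 96, 98, 100, 99, 98, 96, 93, 106]
carL (np.float64(275.5), 185) (np.float64(278.5), 260) yaw -11.67 (0.4645, 0.1529)
carR (np.float64(367.5), 185) (np.float64(364.5), 260) yaw -12.09 (0.4526, 0.1108)
deckL (np.float64(238.5), 150) (np.float64(240.5), 174) yaw -11.47 (0.4869, 0.2018)
deckL2 (np.float64(232.5), 60) (np.float64(236.5), 125) yaw -11.79 (0.5412, 0.1904)
deckR (np.float64(411.5), 5) (np.float64(408.5), 55) yaw -12.06 (0.5602, 0.0362)
285 nose 129.5 [0.5015 0.1397 0.19  ]
310 nose 129.5 [0.4992 0.1285 0.19  ]
320 nose 129.5 [0.4982 0.1241 0.19  ]
335 nose 129.5 [0.4968 0.1174 0.19  ]
355 nose 129.5 [0.495  0.1085 0.19  ]
rear 178.5 [0.4715 0.2007 0.03  ]
rear 178.5 [0.4697 0.1917 0.03  ]
rear 178.5 [0.4678 0.1827 0.03  ]
```

Run:
```python
from h import *
W=pickle.load(open("w2.pkl","rb"));y=np.radians(-11.9);a=np.array([np.cos(y),np.sin(y)]);n=np.array([-a[1],a[0]])
for v,l,r,z,nm in [(60,276.5,365,.04,"outer"),(90,277.5,363.8,.04,"outer"),(60,289,351.5,.038,"inner"),(90,290,349.8,.038,"inner"),(60,296,351,.03,"deckin")]:
    L,R=onplane(W,(l,v),z)[:2]@n,onplane(W,(r,v),z)[:2]@n; print(nm,v,L.round(4),R.round(4),"w",(L-R).round(4),"mid",((L+R)/2).round(4))
g=cv2.cvtColor(W["color"],cv2.COLOR_RGB2GRAY).astype(int); print(g[96:112,283],g[96:112,360])
print("rail end a",onplane(W,(283,104),.04)[:2]@a,onplane(W,(360,104),.04)[:2]@a)
S=pickle.load(open("scene0.pkl","rb"))
H=hsv(S)
for u in (425,430,435,450,455): print(u,H[312:336,u].tolist()[0:0], [i+312 for i in range(24) if 18<=H[312+i,u,0]<=30 and H[312+i,u,1]>120])
```

```text
outer 60 0.26 0.1882 w 0.0718 mid 0.2241
outer 90 0.26 0.1884 w 0.0716 mid 0.2242
inner 60 0.25 0.199 w 0.051 mid 0.2245
inner 90 0.2498 0.1999 w 0.0499 mid 0.2248
deckin 60 0.2448 0.1988 w 0.046 mid 0.2218
[221 221 221 221 222 221 222 227 148 229 241 238 237 236 237 237] [220 219 220 219 220 219 221 226 145 222 237 233 232 232 232 232]
rail end a 0.483287058202886 0.48328570625811396
425 [] [319, 320, 321, 322, 323, 324, 325, 326, 327, 328, 329]
430 [] [319, 320, 321, 322, 323, 324, 325, 326, 327, 328, 329]
435 [] [319, 320, 321, 322, 323, 324, 325, 326, 327, 328, 329, 330]
450 [] [321, 322, 323, 324, 325, 326, 327, 328, 329, 330, 331, 332]
455 [] [322, 323, 324, 325, 326, 327, 328, 329, 330, 331, 332]
```

Request:
servo_tool --targets '[{"offset": [0.03,0,0],"dr": [0,0,0]},{"offset": [0.06,0,0],"dr": [0,0,0]},{"offset": [0.088,-0.0004,0.01],"dr": [0,0,0]},{"offset": [0.088,-0.0004,0.04],"dr": [0,0,0]},{"offset": [0.088,-0.0004,0.07],"dr": [0,0,0]},{"offset": [0.088,-0.0004,0.1],"dr": [0,0,0]},{"offset": [0.088,-0.0004,0.12],"dr": [0,0,0]},{"offset": [0.088,-0.0004,0.13],"dr": [0,0,0]},{"offset": [0.088,-0.0004,0.13],"dr": [0,0,0]},{"offset": [0.088,-0.0004,0.13],"dr": [0,0,0]},{"offset": [0.088,-0.0004,0.13],"dr": [0,0,0]}]'

```text
time_s: 6.53
position: [0.5077, 0.1239, 0.0707]
tcp_rot: [[0.979, -0.204, 0.003], [-0.204, -0.979, 0.0], [0.003, -0.001, -1.0]]
force: [-0.0, 0.8, -1.2]
opening: 0.137
grasp_force: 30.0
```

Run:
```python
from h import *
from rig import bot, viewer
s=bot.read_state(); print(s["position"],s["force"])
W=viewer.capture("wrist"); pickle.dump(W,open("w3.pkl","wb")); S=viewer.capture("scene"); pickle.dump(S,open("s3.pkl","wb"))
a=W["color"][0:320,150:490]; b=cv2.resize(S["color"][230:370,370:510],(448,448))[:320]
cv2.imwrite("pics/w3.png",np.hstack([a,b])[:,:,::-1])
```

```text
[0.50768127 0.12394199 0.07073939] [-0.01488295  0.80684956 -1.15195727]
```

View pics/w3.png

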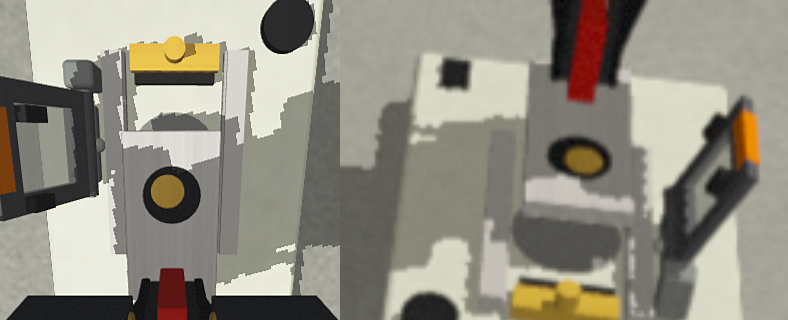

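The carrier is over the guide between the rails, with its nose about 60 px behind the stop. I'll do a quick check of the lateral alignment before lowering.

Run:
```python
from h import *
W=pickle.load(open("w3.pkl","rb"));y=np.radians(-11.9);a=np.array([np.cos(y),np.sin(y)]);n=np.array([-a[1],a[0]])
g=cv2.cvtColor(W["color"],cv2.COLOR_RGB2GRAY).astype(int)
for v in (80,110,180,230): print(v,"L",g[v,248:282].tolist(),"R",g[v,362:402].tolist())
print("TCP n",np.array([.50768,.12394])@n)
for c,v,z in [(271,180,.061),(371,180,.061)]: print(onplane(W,(c,v),z)[:2]@n)
```

```text
80 L [51, 53, 48, 62, 134, 133, 130, 131, 130, 129, 129, 130, 132, 128, 132, 130, 131, 131, 131, 131, 132, 130, 132, 137, 89, 103, 112, 68, 108, 149, 149, 148, 150, 149] R [47, 32, 114, 149, 145, 144, 143, 140, 137, 138, 111, 147, 198, 202, 155, 212, 216, 214, 214, 213, 213, 213, 214, 212, 213, 213, 212, 213, 212, 214, 213, 213, 211, 215, 225, 153, 138, 142, 144, 142]
110 L [93, 149, 152, 148, 149, 134, 129, 129, 129, 130, 129, 130, 132, 128, 129, 129, 130, 130, 127, 116, 220, 221, 217, 219, 234, 110, 100, 111, 66, 124, 149, 148, 147, 144] R [232, 233, 234, 236, 238, 240, 239, 239, 249, 131, 161, 201, 204, 160, 209, 216, 213, 213, 214, 213, 213, 212, 213, 211, 211, 212, 212, 211, 214, 212, 212, 214, 220, 168, 143, 143, 143, 142, 145, 143]
180 L [73, 51, 22, 181, 245, 165, 145, 151, 147, 124, 114, 231, 229, 225, 234, 142, 120, 126, 129, 128, 130, 128, 129, 130, 130, 96, 114, 136, 135, 134, 132, 132, 131, 130] R [132, 132, 129, 132, 134, 143, 128, 103, 109, 114, 95, 127, 130, 127, 129, 128, 129, 129, 128, 129, 128, 128, 126, 127, 128, 127, 128, 126, 126, 139, 146, 147, 146, 145, 146, 145, 145, 147, 146, 147]
230 L [235, 235, 236, 235, 235, 235, 235, 236, 236, 236, 237, 228, 222, 225, 232, 136, 119, 125, 127, 129, 127, 129, 128, 129, 127, 129, 131, 112, 115, 134, 133, 134, 132, 130] R [129, 131, 134, 137, 131, 114, 113, 113, 95, 126, 131, 128, 128, 129, 128, 126, 129, 128, 129, 128, 128, 128, 129, 128, 128, 126, 140, 147, 147, 145, 145, 146, 146, 146, 147, 147, 147, 148, 148, 147]
TCP n 0.22596214445567536
0.2492982560791063
0.2018749521186378
```

Run:
```python
from h import *
W=pickle.load(open("w3.pkl","rb"));y=np.radians(-11.9);a=np.array([np.cos(y),np.sin(y)]);n=np.array([-a[1],a[0]])
for v,l,r,z in [(110,253,395,.04),(110,272.5,375.5,.04),(80,252,397.5,.04),(80,271.5,377,.04)]:
    L,R=[onplane(W,(c,v),z)[:2]@n for c in(l,r)]; print(L.round(4),R.round(4),(L-R).round(4),((L+R)/2).round(4))
from rig import bot; print(bot.read_state()["position"])
```

```text
0.26 0.1883 0.0716 0.2242
0.2501 0.1982 0.052 0.2242
0.2597 0.1879 0.0718 0.2238
0.2501 0.1981 0.0521 0.2241
[0.50769975 0.1241775  0.07107054]
```

Request:
servo_tool --targets '[{"offset": [0,0.0015,0],"dr": [0,0,0]},{"offset": [0,0.0015,0.003],"dr": [0,0,0]},{"offset": [0,0.0015,0.006],"dr": [0,0,0]},{"offset": [0,0.0015,0.008],"dr": [0,0,0]},{"offset": [0,0.0015,0.01],"dr": [0,0,0]},{"offset": [0,0.0015,0.012],"dr": [0,0,0]},{"offset": [0,0.0015,0.012],"dr": [0,0,0]},{"offset": [0,0.0015,0.012],"dr": [0,0,0]}]'

```text
time_s: 7.3
position: [0.506, 0.1228, 0.0573]
tcp_rot: [[0.979, -0.203, -0.001], [-0.203, -0.979, 0.0], [-0.0, 0.0, -1.0]]
force: [0.1, 0.2, -1.1]
opening: 0.14
grasp_force: 30.0
```

Request:
servo_tool --targets '[{"offset": [0,0,0.001],"dr": [0,0,0]},{"offset": [0,0,0.002],"dr": [0,0,0]},{"offset": [0,0,0.003],"dr": [0,0,0]},{"offset": [0,0,0.004],"dr": [0,0,0]},{"offset": [0,0,0.005],"dr": [0,0,0]},{"offset": [0,0,0.005],"dr": [0,0,0]},{"offset": [0,0,0.005],"dr": [0,0,0]}]'

```text
time_s: 7.88
position: [0.506, 0.1227, 0.0525]
tcp_rot: [[0.979, -0.203, -0.0], [-0.203, -0.979, -0.0], [-0.0, 0.0, -1.0]]
force: [0.2, -0.7, -1.0]
opening: 0.137
grasp_force: 30.0
```

Request:
servo_tool --targets '[{"offset": [0,0,0.001],"dr": [0,0,0]},{"offset": [0,0,0.002],"dr": [0,0,0]},{"offset": [0,0,0.0025],"dr": [0,0,0]},{"offset": [0,0,0.003],"dr": [0,0,0]},{"offset": [0,0,0.003],"dr": [0,0,0]},{"offset": [0,0,0.003],"dr": [0,0,0]}]'

```text
time_s: 8.38
position: [0.5062, 0.1227, 0.0496]
tcp_rot: [[0.979, -0.203, 0.0], [-0.203, -0.979, 0.0], [0.0, -0.0, -1.0]]
force: [-0.5, -0.2, -0.8]
opening: 0.137
grasp_force: 30.0
```

Request:
servo_tool --targets '[{"offset": [0,0,0.0005],"dr": [0,0,0]},{"offset": [0,0,0.001],"dr": [0,0,0]},{"offset": [0,0,0.001],"dr": [0,0,0]},{"offset": [0,0,0.001],"dr": [0,0,0]}]'

```text
time_s: 8.72
position: [0.5062, 0.1228, 0.0495]
tcp_rot: [[0.979, -0.203, 0.0], [-0.203, -0.979, -0.0], [0.0, -0.0, -1.0]]
force: [-1.2, -0.5, 6.3]
opening: 0.133
grasp_force: 30.0
```

Request:
servo_tool --targets '[{"offset": [0.001,0,-0.0005],"dr": [0,0,0]},{"offset": [0.002,0,-0.0005],"dr": [0,0,0]},{"offset": [0.003,0,-0.0005],"dr": [0,0,0]},{"offset": [0.004,0,-0.0005],"dr": [0,0,0]},{"offset": [0.005,0,-0.0005],"dr": [0,0,0]},{"offset": [0.006,0,-0.0005],"dr": [0,0,0]},{"offset": [0.006,0,-0.0005],"dr": [0,0,0]}]'

```text
time_s: 9.3
position: [0.5101, 0.1218, 0.0495]
tcp_rot: [[0.979, -0.203, -0.004], [-0.203, -0.979, 0.0], [-0.004, 0.0, -1.0]]
force: [-4.6, 0.9, 7.9]
opening: 0.134
grasp_force: 30.0
```

Run:
```python
from h import *
from rig import bot, viewer
y=np.radians(-11.8);a=np.array([np.cos(y),np.sin(y)])
s=bot.read_state(); print(s["position"],s["force"],"nose a",s["position"][:2]@a+.08)
W=viewer.capture("wrist")
g=cv2.cvtColor(W["color"],cv2.COLOR_RGB2GRAY).astype(int)
for u in (300,320,345): print(u,g[60:150,u].tolist())
V=pickle.load(open("w3.pkl","rb")); print("w3 stop",[onplane(V,(325,v),z)[:2]@a for v,z in((84,.03),(72,.039))])
for v in range(70,150,10): print(v,onplane(W,(320,v),.03)[:2]@a,onplane(W,(320,v),.04)[:2]@a)
```

```text
[0.51007805 0.12184374 0.04950218] [-4.58128521  0.85539997  7.90735837] nose a 0.5543822083857176
300 [195, 195, 194, 194, 197, 196, 198, 208, 174, 96, 61, 57, 44, 45, 46, 46, 47, 43, 45, 50, 49, 49, 49, 37, 9, 115, 234, 237, 232, 231, 231, 231, 230, 232, 231, 231, 231, 231, 231, 231, 231, 232, 231, 231, 230, 230, 230, 231, 230, 231, 230, 230, 230, 231, 231, 231, 231, 232, 235, 242, 189, 143, 147, 154, 148, 150, 159, 113, 85, 82, 126, 180, 223, 223, 220, 219, 220, 220, 220, 220, 219, 221, 227, 174, 131, 130, 131, 131, 132, 131]
320 [82, 188, 200, 195, 196, 196, 199, 207, 174, 94, 61, 56, 51, 49, 47, 47, 49, 50, 49, 51, 49, 48, 50, 41, 11, 115, 236, 238, 234, 233, 233, 233, 233, 233, 232, 231, 232, 232, 232, 232, 232, 231, 233, 231, 231, 230, 232, 231, 232, 231, 232, 232, 233, 234, 240, 201, 148, 145, 148, 148, 149, 148, 148, 150, 156, 109, 82, 89, 92, 81, 133, 188, 224, 225, 221, 221, 221, 221, 222, 222, 221, 221, 221, 221, 220, 221, 222, 222, 221, 221]
345 [196, 193, 192, 193, 194, 195, 199, 206, 172, 106, 94, 68, 45, 46, 48, 48, 46, 48, 47, 45, 47, 48, 47, 38, 10, 113, 233, 236, 231, 230, 230, 230, 230, 230, 230, 231, 230, 230, 229, 230, 231, 231, 231, 232, 232, 233, 232, 232, 233, 232, 233, 233, 233, 233, 233, 233, 233, 232, 232, 232, 234, 240, 197, 147, 147, 154, 117, 89, 85, 79, 137, 181, 216, 216, 212, 214, 214, 213, 214, 213, 212, 213, 213, 214, 213, 213, 213, 215, 214, 214]
w3 stop [np.float64(0.5742188996297756), np.float64(0.5785957321427144)]
70 0.5801689519485606 0.5786932740077011
80 0.5759404828885548 0.5746993293216557
90 0.5716482512542074 0.5706451585369094
100 0.567290803841353 0.5665293890486331
110 0.5628666429480748 0.5623506062222324
120 0.5583742246583887 0.5581073517722256
130 0.5538119570458723 0.5537981220655047
140 0.5491781982928451 0.5494213663448314
```

Request:
servo_tool --targets '[{"offset": [0,0,-0.0005],"dr": [0,0,0]},{"offset": [0,0,-0.001],"dr": [0,0,0]},{"offset": [0,0,-0.001],"dr": [0,0,0]},{"offset": [0,0,-0.001],"dr": [0,0,0]}]'

```text
time_s: 9.68
position: [0.5124, 0.1215, 0.0498]
tcp_rot: [[0.979, -0.203, 0.0], [-0.203, -0.979, -0.0], [0.0, -0.0, -1.0]]
force: [-1.1, 0.3, -1.0]
opening: 0.135
grasp_force: 30.0
```

Request:
servo_tool --targets '[{"offset": [0.001,0,0.0002],"dr": [0,0,0]},{"offset": [0.002,0,0.0002],"dr": [0,0,0]},{"offset": [0.003,0,0.0002],"dr": [0,0,0]},{"offset": [0.004,0,0.0002],"dr": [0,0,0]},{"offset": [0.005,0,0.0002],"dr": [0,0,0]},{"offset": [0.006,0,0.0002],"dr": [0,0,0]},{"offset": [0.007,0,0.0002],"dr": [0,0,0]},{"offset": [0.008,0,0.0002],"dr": [0,0,0]},{"offset": [0.009,0,0.0002],"dr": [0,0,0]},{"offset": [0.01,0,0.0002],"dr": [0,0,0]},{"offset": [0.011,0,0.0002],"dr": [0,0,0]},{"offset": [0.012,0,0.0002],"dr": [0,0,0]},{"offset": [0.012,0,0.0002],"dr": [0,0,0]}]'

```text
time_s: 10.77
position: [0.5241, 0.119, 0.0499]
tcp_rot: [[0.979, -0.203, 0.001], [-0.203, -0.979, 0.0], [0.001, -0.0, -1.0]]
force: [-0.5, 0.5, -0.6]
opening: 0.133
grasp_force: 30.0
```

Free so far, with about 5 mm to go. I'll take it in small steps.

Request:
servo_tool --targets '[{"offset": [0.0005,0,0],"dr": [0,0,0]},{"offset": [0.001,0,0],"dr": [0,0,0]},{"offset": [0.0015,0,0],"dr": [0,0,0]},{"offset": [0.002,0,0],"dr": [0,0,0]},{"offset": [0.0025,0,0],"dr": [0,0,0]},{"offset": [0.003,0,0],"dr": [0,0,0]},{"offset": [0.003,0,0],"dr": [0,0,0]}]'

```text
time_s: 11.35
position: [0.5269, 0.1184, 0.0499]
tcp_rot: [[0.979, -0.203, 0.0], [-0.203, -0.979, -0.0], [0.0, -0.0, -1.0]]
force: [0.0, -0.1, -1.4]
opening: 0.133
grasp_force: 30.0
```

Request:
servo_tool --targets '[{"offset": [0.0005,0,0],"dr": [0,0,0]},{"offset": [0.001,0,0],"dr": [0,0,0]},{"offset": [0.001,0,0],"dr": [0,0,0]},{"offset": [0.001,0,0],"dr": [0,0,0]}]'

```text
time_s: 11.68
position: [0.5277, 0.1183, 0.0499]
tcp_rot: [[0.979, -0.203, 0.0], [-0.203, -0.979, -0.0], [0.0, 0.0, -1.0]]
force: [0.1, 0.1, -0.9]
opening: 0.136
grasp_force: 30.0
```

Request:
servo_tool --targets '[{"offset": [0.0005,0,0],"dr": [0,0,0]},{"offset": [0.001,0,0],"dr": [0,0,0]},{"offset": [0.001,0,0],"dr": [0,0,0]},{"offset": [0.001,0,0],"dr": [0,0,0]}]'

```text
time_s: 12.02
position: [0.5287, 0.1181, 0.0498]
tcp_rot: [[0.979, -0.203, -0.0], [-0.203, -0.979, 0.0], [-0.0, 0.0, -1.0]]
force: [-0.4, -0.1, -1.1]
opening: 0.136
grasp_force: 30.0
```

Request:
servo_tool --targets '[{"offset": [0.0005,0,0],"dr": [0,0,0]},{"offset": [0.0005,0,0],"dr": [0,0,0]},{"offset": [0.0005,0,0],"dr": [0,0,0]}]'

```text
time_s: 12.27
position: [0.5292, 0.118, 0.0499]
tcp_rot: [[0.979, -0.203, 0.0], [-0.203, -0.979, 0.0], [0.0, -0.0, -1.0]]
force: [-0.6, 0.6, -1.0]
opening: 0.139
grasp_force: 30.0
```

Request:
servo_tool --targets '[{"offset": [0.0005,0,0],"dr": [0,0,0]},{"offset": [0.001,0,0],"dr": [0,0,0]},{"offset": [0.001,0,0],"dr": [0,0,0]},{"offset": [0.001,0,0],"dr": [0,0,0]}]'

```text
time_s: 12.6
position: [0.5295, 0.1178, 0.0497]
tcp_rot: [[0.979, -0.203, -0.001], [-0.203, -0.979, 0.0], [-0.001, 0.0, -1.0]]
force: [-1.1, 1.2, -1.3]
opening: 0.133
grasp_force: 30.0
```

Request:
servo_tool --targets '[{"offset": [0.0003,0,0],"dr": [0,0,0]},{"offset": [0.0006,0,0],"dr": [0,0,0]},{"offset": [0.0006,0,0],"dr": [0,0,0]},{"offset": [0.0006,0,0],"dr": [0,0,0]}]'

```text
time_s: 12.93
position: [0.5298, 0.1178, 0.0497]
tcp_rot: [[0.979, -0.203, -0.002], [-0.203, -0.979, 0.0], [-0.002, 0.0, -1.0]]
force: [-3.2, 1.3, -0.0]
opening: 0.134
grasp_force: 30.0
```

Request:
servo_tool --targets '[{"offset": [0.0003,0,0],"dr": [0,0,0]},{"offset": [0.0006,0,0],"dr": [0,0,0]},{"offset": [0.0006,0,0],"dr": [0,0,0]},{"offset": [0.0006,0,0],"dr": [0,0,0]}]'

```text
time_s: 13.27
position: [0.5299, 0.1177, 0.0497]
tcp_rot: [[0.979, -0.203, -0.003], [-0.203, -0.979, 0.0], [-0.003, 0.0, -1.0]]
force: [-5.3, 2.2, 0.5]
opening: 0.138
grasp_force: 30.0
```

Firm seat at about 5.6 N. Releasing and rising.

Request:
servo_tool --targets '[{"offset": [0,0,0],"dr": [0,0,0]},{"offset": [0,0,0],"dr": [0,0,0]},{"offset": [0,0,0],"dr": [0,0,0]},{"offset": [0,0,0],"dr": [0,0,0]},{"offset": [0,0,0],"dr": [0,0,0]},{"offset": [0,0,0],"dr": [0,0,0]}]' --gripper 0.2

```text
time_s: 13.77
position: [0.5319, 0.1174, 0.05]
tcp_rot: [[0.979, -0.203, 0.001], [-0.203, -0.979, -0.0], [0.001, -0.0, -1.0]]
force: [-0.3, -1.0, 0.4]
opening: 0.389
grasp_force: 0.0
```

Request:
servo_tool --targets '[{"offset": [0,0,-0.01],"dr": [0,0,0]},{"offset": [0,0,-0.03],"dr": [0,0,0]},{"offset": [0,0,-0.06],"dr": [0,0,0]},{"offset": [0,0,-0.09],"dr": [0,0,0]},{"offset": [-0.03,0,-0.12],"dr": [0,0,0]},{"offset": [-0.06,0,-0.13],"dr": [0,0,0]},{"offset": [-0.06,0,-0.13],"dr": [0,0,0]},{"offset": [-0.06,0,-0.13],"dr": [0,0,0]},{"offset": [-0.06,0,-0.13],"dr": [0,0,0]}]' --gripper 0.2

```text
time_s: 14.52
position: [0.4733, 0.1297, 0.1805]
tcp_rot: [[0.979, -0.203, 0.002], [-0.203, -0.979, -0.0], [0.002, -0.0, -1.0]]
force: [-0.7, 0.3, 1.0]
opening: 0.399
grasp_force: 0.0
```

Run:
```python
from h import *
from rig import bot, viewer
s=bot.read_state(); print(s["position"],s["force"],s["opening"],s["time_s"])
W=viewer.capture("wrist"); pickle.dump(W,open("w4.pkl","wb")); S=viewer.capture("scene"); pickle.dump(S,open("s4.pkl","wb"));D=viewer.capture("side"); pickle.dump(D,open("d4.pkl","wb"))
a=W["color"][0:320,150:490]; b=cv2.resize(S["color"][230:370,370:510],(448,448))[:320]
cv2.imwrite("pics/w4.png",np.hstack([a,b])[:,:,::-1])
def m(c):
    H=hsv(c); return (H[...,0]>=5)&(H[...,0]<=20)&(H[...,1]>190)&(H[...,2]>110)
A=blobs(m(S),(480,250,510,300))[0];B=blobs(m(D),(170,245,215,290))[0];C=blobs(m(W),(100,0,250,300))[0]
print(A[:3],B[:3],C[:3]);print(tri(S,A[1],D,B[1]),tri(S,A[1],W,C[1]),tri(D,B[1],W,C[1]))
```

```text
[0.47327636 0.12972746 0.18050945] [-0.73762011  0.27175626  0.99771272] 0.3986318580503802 14.5167
(74, [497.1, 272.1], [494, 265, 7, 16]) (55, [184.9, 263.1], [179, 258, 12, 11]) (765, [218.2, 83.2], [209, 57, 19, 53])
(array([0.59206568, 0.17134761, 0.10236525]), np.float64(5.898855879996057e-05)) (array([0.59172309, 0.17056083, 0.1019517 ]), np.float64(0.0018818754159512143)) (array([0.59219989, 0.17029383, 0.10149093]), np.float64(0.0016091703801293213))
```

View pics/w4.png

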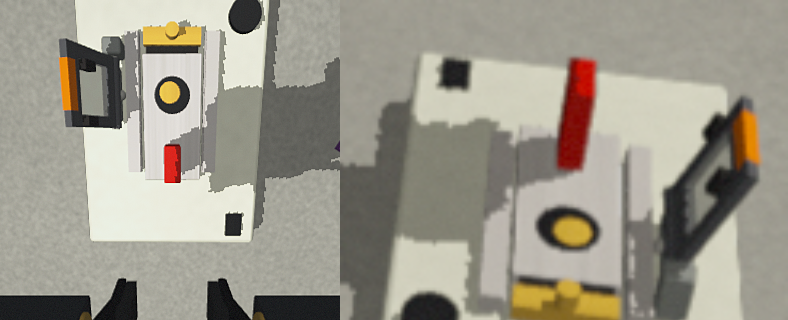

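The carrier is seated at the stop with the flap open and the tab at (0.592,0.171,0.102), which agrees with the given geometry. Next I'll close the fingers and go beyond the flap's back.

Request:
servo_tool --targets '[{"offset": [0.015,-0.015,-0.02],"dr": [0,0,0]},{"offset": [0.035,-0.035,-0.02],"dr": [0,0,0]},{"offset": [0.055,-0.055,-0.02],"dr": [0,0,0]},{"offset": [0.08,-0.08,-0.02],"dr": [0,0,0]},{"offset": [0.1065,-0.1,0],"dr": [0,0,0]},{"offset": [0.1065,-0.102,0],"dr": [0,0,0]},{"offset": [0.1065,-0.102,0],"dr": [0,0,0]},{"offset": [0.1065,-0.102,0.02],"dr": [0,0,0]},{"offset": [0.1065,-0.102,0.04],"dr": [0,0,0]},{"offset": [0.1065,-0.102,0.06],"dr": [0,0,0]},{"offset": [0.1065,-0.102,0.08],"dr": [0,0,0]},{"offset": [0.1065,-0.102,0.0925],"dr": [0,0,0]},{"offset": [0.1065,-0.102,0.0925],"dr": [0,0,0]},{"offset": [0.1065,-0.102,0.0925],"dr": [0,0,0]},{"offset": [0.1065,-0.102,0.0925],"dr": [0,0,0]}]' --gripper 1

```text
time_s: 15.92
position: [0.5983, 0.2078, 0.0886]
tcp_rot: [[0.979, -0.203, 0.002], [-0.203, -0.979, 0.0], [0.002, -0.001, -1.0]]
force: [0.5, 0.5, -0.3]
opening: 0.004
grasp_force: 0.0
```

Run:
```python
from h import *
from rig import bot, viewer
y=np.radians(-11.8);a=np.array([np.cos(y),np.sin(y)]);n=np.array([-a[1],a[0]])
s=bot.read_state(); p=s["position"]; print(p,"a,n",p[:2]@a,p[:2]@n,s["force"],s["opening"])
W=viewer.capture("wrist"); S=viewer.capture("scene")
a=W["color"][0:420,200:560]; b=cv2.resize(S["color"][210:350,370:510],(420,420))
cv2.imwrite("pics/w5.png",np.hstack([a,b])[:,:,::-1])
```

```text
[0.59829866 0.20784104 0.08861503] a,n 0.5431523782347517 0.32579853023397976 [ 0.51739978  0.50867963 -0.30762051] 0.004298859302717667
```

View pics/w5.png

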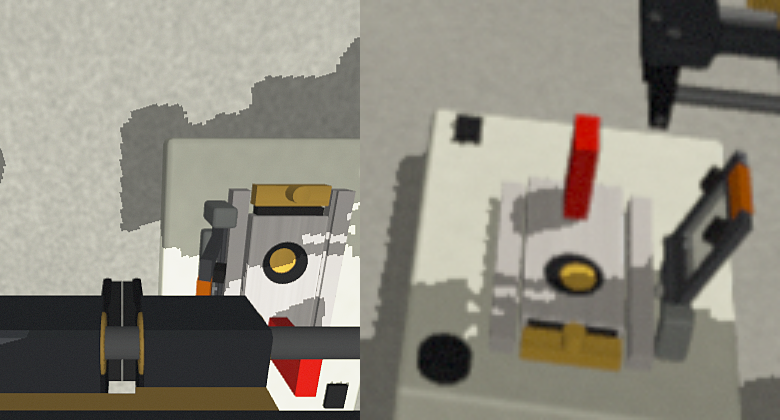

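The crop shows the stage with the flap open and a dark gripper part at upper right, tip at about (470,250) in the full image. I'll check which part that is by projection.

Run:
```python
from h import *
from rig import bot
S=pickle.load(open("s4.pkl","rb"));y=np.radians(-11.8);a=np.array([np.cos(y),np.sin(y)]);n=np.array([-a[1],a[0]])
print("TCP",proj(S,[.5983,.2078,.0886]))
for z in(.12,.14,.158,.18):
  for dn in (-.095,-.058): print(z,dn,proj(S,[*(.5432*a+(.3258+dn)*n),z]).round(0),proj(S,[*((.5432-.037)*a+(.3258+dn)*n),z]).round(0))
```

```text
TCP [523.78790669 282.50509999]
0.12 -0.095 [454. 256.] [454. 239.]
0.12 -0.058 [483. 259.] [482. 242.]
0.14 -0.095 [456. 244.] [456. 227.]
0.14 -0.058 [486. 247.] [485. 230.]
0.158 -0.095 [458. 233.] [458. 216.]
0.158 -0.058 [488. 236.] [487. 219.]
0.18 -0.095 [461. 219.] [461. 202.]
0.18 -0.058 [491. 222.] [490. 205.]
```

That is the body's front lower corner (z≈0.158), clear of everything. Now I'll approach and push the flap slowly.

Request:
servo_tool --targets '[{"offset": [0,0.004,0],"dr": [0,0,0]},{"offset": [0,0.008,0],"dr": [0,0,0]},{"offset": [0,0.011,0],"dr": [0,0,0]},{"offset": [0,0.013,0],"dr": [0,0,0]},{"offset": [0,0.014,0],"dr": [0,0,0]},{"offset": [0,0.015,0],"dr": [0,0,0]},{"offset": [0,0.016,0],"dr": [0,0,0]},{"offset": [0,0.017,0],"dr": [0,0,0]},{"offset": [0,0.018,0],"dr": [0,0,0]},{"offset": [0,0.019,0],"dr": [0,0,0]},{"offset": [0,0.02,0],"dr": [0,0,0]},{"offset": [0,0.021,0],"dr": [0,0,0]},{"offset": [0,0.022,0],"dr": [0,0,0]},{"offset": [0,0.022,0],"dr": [0,0,0]}]'

```text
time_s: 17.18
position: [0.593, 0.1862, 0.0873]
tcp_rot: [[0.979, -0.203, -0.0], [-0.203, -0.979, -0.0], [-0.0, 0.0, -1.0]]
force: [1.4, -0.4, -0.9]
opening: 0.003
grasp_force: 0.0
```

Request:
servo_tool --targets '[{"offset": [0,0.001,0],"dr": [0,0,0]},{"offset": [0,0.002,0],"dr": [0,0,0]},{"offset": [0,0.003,0],"dr": [0,0,0]},{"offset": [0,0.004,0],"dr": [0,0,0]},{"offset": [0,0.005,0],"dr": [0,0,0]},{"offset": [0,0.006,0],"dr": [0,0,0]},{"offset": [0,0.007,0],"dr": [0,0,0]},{"offset": [0,0.008,0],"dr": [0,0,0]}]'

```text
time_s: 17.85
position: [0.5921, 0.1797, 0.0882]
tcp_rot: [[0.979, -0.203, 0.002], [-0.203, -0.979, 0.002], [0.002, -0.002, -1.0]]
force: [0.1, 5.1, 4.5]
opening: 0.008
grasp_force: 2.5
```

Request:
servo_tool --targets '[{"offset": [0,0.001,0],"dr": [0,0,0]},{"offset": [0,0.002,0],"dr": [0,0,0]},{"offset": [0,0.003,0],"dr": [0,0,0]},{"offset": [0,0.004,0],"dr": [0,0,0]},{"offset": [0,0.005,0],"dr": [0,0,0]},{"offset": [0,0.006,0],"dr": [0,0,0]}]'

```text
time_s: 18.35
position: [0.5907, 0.1726, 0.0875]
tcp_rot: [[0.979, -0.203, 0.001], [-0.203, -0.979, 0.0], [0.001, -0.0, -1.0]]
force: [1.6, 3.4, 3.7]
opening: 0.009
grasp_force: 2.1
```

Request:
servo_tool --targets '[{"offset": [0,0.0015,0],"dr": [0,0,0]},{"offset": [0,0.003,0],"dr": [0,0,0]},{"offset": [0,0.0045,0],"dr": [0,0,0]},{"offset": [0,0.006,0],"dr": [0,0,0]},{"offset": [0,0.0075,0],"dr": [0,0,0]},{"offset": [0,0.009,0],"dr": [0,0,0]},{"offset": [0,0.0105,0],"dr": [0,0,0]},{"offset": [0,0.012,0],"dr": [0,0,0]}]'

```text
time_s: 19.02
position: [0.5877, 0.1607, 0.0872]
tcp_rot: [[0.979, -0.203, -0.0], [-0.203, -0.979, -0.0], [-0.0, 0.0, -1.0]]
force: [1.6, 3.1, 1.0]
opening: 0.006
grasp_force: 1.8
```

Request:
servo_tool --targets '[{"offset": [0,0.0015,0],"dr": [0,0,0]},{"offset": [0,0.003,0],"dr": [0,0,0]},{"offset": [0,0.0045,0],"dr": [0,0,0]},{"offset": [0,0.006,0],"dr": [0,0,0]},{"offset": [0,0.0075,0],"dr": [0,0,0]},{"offset": [0,0.009,0],"dr": [0,0,0]}]'

```text
time_s: 19.52
position: [0.5856, 0.152, 0.0868]
tcp_rot: [[0.979, -0.203, -0.001], [-0.203, -0.979, 0.0], [-0.001, 0.0, -1.0]]
force: [2.6, 3.3, -1.5]
opening: 0.001
grasp_force: 1.7
```

Request:
servo_tool --targets '[{"offset": [0,0.0015,0],"dr": [0,0,0]},{"offset": [0,0.003,0],"dr": [0,0,0]},{"offset": [0,0.0045,0],"dr": [0,0,0]},{"offset": [0,0.006,0],"dr": [0,0,0]},{"offset": [0,0.0075,0],"dr": [0,0,0]},{"offset": [0,0.009,0],"dr": [0,0,0]},{"offset": [0,0.0105,0],"dr": [0,0,0]},{"offset": [0,0.012,0],"dr": [0,0,0]}]'

```text
time_s: 20.18
position: [0.5831, 0.14, 0.0873]
tcp_rot: [[0.979, -0.203, -0.001], [-0.203, -0.979, -0.0], [-0.001, 0.001, -1.0]]
force: [-0.5, 2.3, -1.0]
opening: 0.005
grasp_force: 0.8
```

Request:
servo_tool --targets '[{"offset": [0,0.001,0],"dr": [0,0,0]},{"offset": [0,0.002,0],"dr": [0,0,0]},{"offset": [0,0.003,0],"dr": [0,0,0]},{"offset": [0,0.004,0],"dr": [0,0,0]},{"offset": [0,0.004,0],"dr": [0,0,0]}]'

```text
time_s: 20.6
position: [0.5826, 0.136, 0.0874]
tcp_rot: [[0.979, -0.203, -0.0], [-0.203, -0.979, -0.001], [-0.0, 0.001, -1.0]]
force: [-0.2, -0.2, 1.2]
opening: 0.001
grasp_force: 0.1
```

Request:
servo_tool --targets '[{"offset": [0,0.001,0],"dr": [0,0,0]},{"offset": [0,0.002,0],"dr": [0,0,0]},{"offset": [0,0.003,0],"dr": [0,0,0]},{"offset": [0,0.003,0],"dr": [0,0,0]},{"offset": [0,0.003,0],"dr": [0,0,0]},{"offset": [0,0.003,0],"dr": [0,0,0]},{"offset": [0,0.003,0],"dr": [0,0,0]},{"offset": [0,0.003,0],"dr": [0,0,0]}]'

```text
time_s: 21.27
position: [0.5821, 0.1336, 0.0874]
tcp_rot: [[0.979, -0.203, 0.0], [-0.203, -0.979, -0.0], [0.0, 0.0, -1.0]]
force: [-0.2, 0.7, 0.6]
opening: 0.002
grasp_force: 0.0
```

Run:
```python
from h import *
from rig import bot, viewer
s=bot.read_state(); print(s["position"],s["force"],s["grasp_force"],s["time_s"])
S=viewer.capture("scene");D=viewer.capture("side")
b=cv2.resize(S["color"][220:370,370:520],(400,400));d=cv2.resize(D["color"][220:360,150:290],(400,400))
cv2.imwrite("pics/s6.png",np.hstack([b,d])[:,:,::-1])
```

```text
[0.58212998 0.13355521 0.08736482] [-0.1773505   0.68945776  0.61847986] 0.0 21.2667
```

View pics/s6.png

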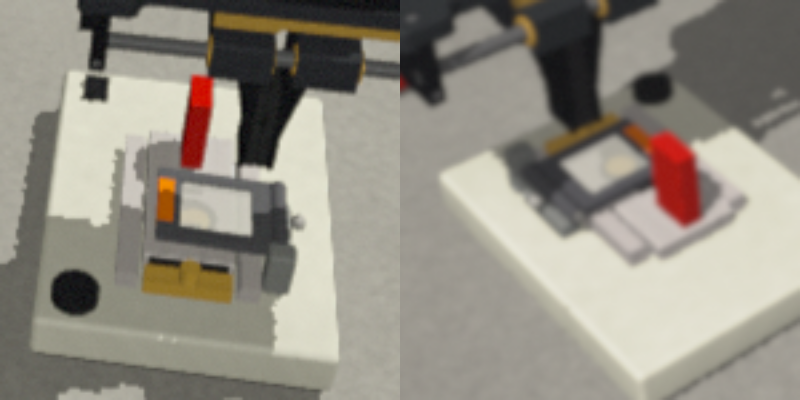

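The flap has snapped down flat over the carrier, with the orange tab at the far side. The carrier's nose is still at the brass stop. I'll retreat upward and do a final check.

Request:
servo_tool --targets '[{"offset": [0,-0.002,-0.02],"dr": [0,0,0]},{"offset": [0,-0.004,-0.05],"dr": [0,0,0]},{"offset": [0,-0.004,-0.08],"dr": [0,0,0]},{"offset": [-0.03,-0.004,-0.11],"dr": [0,0,0]},{"offset": [-0.06,-0.004,-0.11],"dr": [0,0,0]},{"offset": [-0.09,-0.004,-0.11],"dr": [0,0,0]},{"offset": [-0.09,-0.004,-0.11],"dr": [0,0,0]},{"offset": [-0.09,-0.004,-0.11],"dr": [0,0,0]},{"offset": [-0.09,-0.004,-0.11],"dr": [0,0,0]},{"offset": [-0.09,-0.004,-0.11],"dr": [0,0,0]}]'

```text
time_s: 22.2
position: [0.4964, 0.1556, 0.1975]
tcp_rot: [[0.979, -0.203, 0.002], [-0.203, -0.979, 0.0], [0.002, -0.0, -1.0]]
force: [0.1, 0.1, 0.5]
opening: 0.006
grasp_force: 0.0
```

Run:
```python
from h import *
from rig import bot, viewer
print(bot.read_state()["position"],bot.read_state()["force"])
W=viewer.capture("wrist"); cv2.imwrite("pics/w7.png",W["color"][0:330,:,::-1])
```

```text
[0.49635504 0.15561619 0.19747397] [0.05099853 0.10895559 0.50372527]
```

View pics/w7.png

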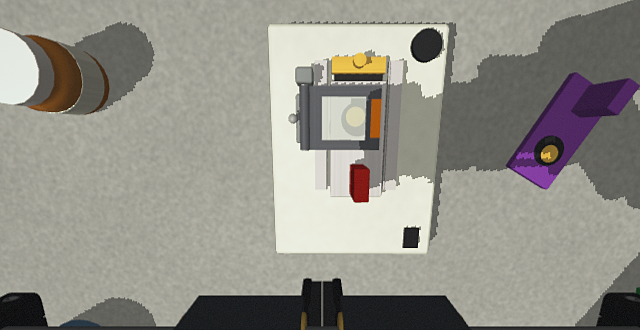

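The flap lies flat on the carrier, with the tab at (375,118). The nose is at the rubber face of the stop (about row 80) and the robot is clear. Handing in.

```bash
python3 -c "
from rig import ticket
print(ticket.hand_in())"
```

```text
the job is handed in; nothing more can be done
None
```

The red-finned carrier was seated against the stop with about 5.6 N and the flap tipped so it sprang down and clamped it; the final camera view showed the nose home and the robot clear, and the job is handed in with no verdict returned.

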